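# Count three bread rolls into the tip-up trough and tip them into the basket

### The arm

A 7-joint arm with a two-finger parallel gripper is mounted at the origin on the work surface. World frame = base frame: x ahead of the robot, y to its left, z up, the work surface at z = 0. Lengths are in mm, angles in rad, forces in N, time in s.
With the tool pointing down it reaches from about 400 to 925 mm from the base axis. Payload 4.1 kg.
Tool frame: the origin (TCP) lies at the very end of the fingers, on their centre line; the grasp point (between the pads) lies 19 mm behind it; z points along the fingers, y is the line along which they close (so a half turn about z gives the same grasp; the last joint's range is limited). The gripper opens to 85 mm and grips with 20 to 120 N. Pads are 22 mm wide; open, the fingers measure 114 mm over their backs; the gripper's body (76 mm by 85 mm) begins 54 mm behind the grasp point. The pads swing forward as they close: fully open they stand 13 mm farther back than shut.
Start: joints at [1.061, 0.398, 0.045, 1.537, -0.019, 1.207, -0.051], TCP at [259.612, -595.941, 231.347] pointing down, gripper open.
Joint ranges: [-2.82, 2.82], [-0.49, 2.23], [-1.37, 1.46], [0, 2.46], [-1.36, 4.5], [0.23, 2], [-2.94, 2.94]. Speed limits (rad/s): [2.57, 2.57, 3.14, 3.14, 3.14, 3.14, 3.14].

### API

Orientations are given as a unit quaternion [w, x, y, z].
In Python, from station import arm gives the robot as it stands. The module is installed in compiled form; this text tells all that it offers.
- The arm moves only by the tool send_rows, never from a script. Its argument "deltas" is a list that holds one entry, the list of rows, each a list of 6 numbers: the shift along the tool's x, y, z in units of 2.5 cm (1.0 is 2.5 cm), then the turn, a rotation vector about the tool's x, y, z in units of 0.1 rad (1.0 is 0.1 rad). In form: [[[tx, ty, tz, wx, wy, wz], ...]]. A call has 1 to 8 rows; each row shifts and turns the commanded pose from where the row before left it, along the tool's axes as they then stand; what a row does not reach is not made up. A row lasts 1/12 s, in which the tool goes at most 41.7 mm and 7.16 degrees, less where a joint would pass 70% of its speed; a pose out of reach is approached as far as the arm can. A call with a number of a shift or a turn outside -1 to 1 is refused whole. A call with a gripper value outside its range is refused whole. "grip" is the opening, from 0 (shut) to 1 (fully open), set as the call begins (left out, the last holds). The fingers move at their own pace and stop on an object; "grip_force" is the grip in N (left out, the last holds). Time passes only in rows, so rows that do not move let the fingers close. It gives the time, the measured TCP pose, the force, the opening and the grip force at its end, in the units of the state.
- arm.state(): the state, without advancing time (a new reading comes with each control period).
- arm.capture(name): name is "scene" or "top"; returns (picture, depth): 384x512x3 uint8, red, green, blue; 384x512 float32, mm along the optical axis (not along the pixel's ray), 0 where there is no reading.
- arm.calibration(name): a dict with "mtx" (3x3 intrinsics, pixels), "world_from_camera" (4x4, takes a point from camera to world coordinates). Camera axes: x right, y up, looking along -z (the intrinsics and any distortion apply to the point x, -y, -z); pixel columns grow to the right and rows downward; lengths in mm; the calibration is good to about 2 mm. A picture is of the moment at which its call begins. calibration takes no time and is no camera call.
- arm.job_done(): hands the job in; it is judged then, once.
The state is a dict: "clock": time; "joints": joint angles; "joint_vel": joint speeds; "tau": joint torques, N m; "ee_pos": TCP position; "tcp_rot": TCP orientation; "wrist_force": force on the tool from outside, world axes, zero at the start; "torque": the same for the moment, N m; "gripper_width": finger opening in mm; "grip_force": force on a finger pad.
Only numpy, scipy, OpenCV 4.12 (cv2) and the standard library are available. Lean on these libraries where they do the work, as an engineer would, in place of code of your own. Each camera call takes 0.05 s, during which the arm holds its last target. There are 200 camera calls.

### The job

Slide the two round rolls on the packing deck between the guide rails into the trough, without lifting them, so that all three round rolls stand in it in single file; the long finger roll stays on the deck. Then push the trough's lever over to tip the trough to about 40 degrees (never past 50), keep it there until all three rolls have slid into the wicker basket and a moment longer, and let it back down gently until it rests level. Handle the rolls gently, and leave the basket, the jam jar and the bottle where they stand.

Things in the scene. Friction and masses are not known exactly. Their poses are not given: they have to be found in the camera images.
- stand: Roll packing station of bare stainless steel, fixed to the counter: a deck, then the trough. Its origin lies on the counter under the trough's middle. +y runs along the lane from the deck through the trough to the outlet, x is across the lane (lane axis x = 0, robot's side -x), z up. All 'stand' coordinates below are in this frame.
- deck (a point): Centre of the top of the infeed deck, a flat sheet 110 mm above the counter, 300 mm wide (stand x -150 to 150 mm) and 352 mm long (stand y -479 to -127 mm); axes as the stand's.
- throat (a point): Middle of the throat on the deck top (stand y = -167 mm), where two guide rails, 45 mm tall and 4 mm thick, draw together to a lane 88 mm wide (inner faces x = -44 and 44 mm), which runs straight on to the trough. On the deck side each rail flares straight outwards, to x = -110 and 110 mm at stand y = -276 mm. Axes as the stand's.
- trough_mouth (a point): Middle of the line where the deck meets the trough's floor (stand y = -125 mm, z = 110 mm). A roll is wholly in the trough when its centre is more than 33 mm past this line.
- trough (a joint): Tilt of the trough, rad: 0 = level on its rest, growing as the deck end rises, to 1.2 at most (40 degrees = 0.70). Open-ended steel U-channel, 93 mm wide inside, walls 45 mm, floor level with the deck, from stand y = -124 (deck end, which rises) to 165 mm (outlet, 40 mm past the hinge). About 0.55 kg; if let go it falls back by itself, too hard.
- trough_mid (a point): Point on the top of the trough's floor, on the lane's axis, 124.5 mm from the hinge axis towards the deck; turns with the trough, y along the trough towards the outlet, z up out of its floor.
- hinge (a point): Point on the hinge axis under the lever: stand x = -82, y = 125, z = 100 mm. The hinge axis runs along the stand's x. Fixed.
- lever_top (a point): Top end of the tipping lever, 155 mm from the hinge axis, upright when the trough is level, on the robot's side, its axis 32 mm off the trough's wall. 12 mm rod with a black sleeve, 22 mm in diameter, from 65 to 155 mm above the axis. Pushed to stand +y it leans over by the trough's angle and tips the trough (about 9 N at 90 mm above the axis); it follows the finger back as that is withdrawn.
- roll_1: One of three identical round crusty bread rolls, 66 mm in diameter, 46 mm high with a flat base 54 mm wide, about 60 g; origin at the centre of its underside. At the start one roll stands in the trough and two on the deck, one each side of the lane's axis, outside the throat; which is which varies. Friction on the steel 0.3 to 0.5.
- roll_2: One of three identical round crusty bread rolls, 66 mm in diameter, 46 mm high with a flat base 54 mm wide, about 60 g; origin at the centre of its underside. At the start one roll stands in the trough and two on the deck, one each side of the lane's axis, outside the throat; which is which varies. Friction on the steel 0.3 to 0.5.
- roll_3: One of three identical round crusty bread rolls, 66 mm in diameter, 46 mm high with a flat base 54 mm wide, about 60 g; origin at the centre of its underside. At the start one roll stands in the trough and two on the deck, one each side of the lane's axis, outside the throat; which is which varies. Friction on the steel 0.3 to 0.5.
- basket: Sloped rectangular wicker basket, 260 mm (x) by 240 mm (y), loose on the counter under the outlet, about 0.7 kg; origin at the centre of its underside. Rim 38 mm high on the trough's side (-y) rising to 95 mm on the far side (+y); floor 8 mm thick.
- finger_roll: Long bread roll, 100 mm (y) by 42 mm, 34 mm high, lying on the back part of the deck, along the lane's axis; stays there. Origin at the centre of its underside.
- jam_jar: Closed red jam jar, 64 mm in diameter, 85 mm tall, on the counter beyond the trough (+x side). Bystander.
- juice_bottle: Closed amber bottle, 60 mm in diameter, 170 mm tall, on the counter beyond the trough (+x side), near the deck. Bystander.
There are look-alikes about, which are no part of the job. Leave any pink look-alike of the roll_1 alone. What is shaped like the roll_3 but purple is not meant.

How it is judged (in metres and radians):
On the way, in this order (a step that is already met when the one before it is completed fails the run):
1. all three round rolls stand wholly in the level trough, in single file (x of roll_1 in the frame of trough_mid between -0.03 and 0.03 m and y of roll_1 in the frame of trough_mid between -0.096 and 0.145 m and z of roll_1 in the frame of trough_mid between -0.01 and 0.015 m and angle between each of roll_1, roll_2, roll_3's own z axis and vertical below 0.35 rad and x of roll_2 in the frame of trough_mid between -0.03 and 0.03 m and y of roll_2 in the frame of trough_mid between -0.096 and 0.145 m and z of roll_2 in the frame of trough_mid between -0.01 and 0.015 m and x of roll_3 in the frame of trough_mid between -0.03 and 0.03 m and y of roll_3 in the frame of trough_mid between -0.096 and 0.145 m and z of roll_3 in the frame of trough_mid between -0.01 and 0.015 m and value of joint trough below 0.05 rad), for 0.2 s.
2. the trough is held tipped at about 40 degrees (34 to 46) with all three rolls in the basket (x of roll_1 in the frame of basket between -0.13 and 0.13 m and y of roll_1 in the frame of basket between -0.118 and 0.118 m and z of roll_1 in the frame of basket between -0.01 and 0.095 m and x of roll_2 in the frame of basket between -0.13 and 0.13 m and y of roll_2 in the frame of basket between -0.118 and 0.118 m and z of roll_2 in the frame of basket between -0.01 and 0.095 m and x of roll_3 in the frame of basket between -0.13 and 0.13 m and y of roll_3 in the frame of basket between -0.118 and 0.118 m and z of roll_3 in the frame of basket between -0.01 and 0.095 m and value of joint trough between 0.593 and 0.803 rad), for 0.3 s.
At the end, for the whole second after the job is handed in: The trough is level (under 0.04 rad), all three round rolls lie at rest inside the basket, the basket is within 40 mm of where it stood, and the finger roll lies on the deck (x of roll_1 in the frame of basket between -0.13 and 0.13 m and y of roll_1 in the frame of basket between -0.118 and 0.118 m and z of roll_1 in the frame of basket between -0.01 and 0.095 m and x of roll_2 in the frame of basket between -0.13 and 0.13 m and y of roll_2 in the frame of basket between -0.118 and 0.118 m and z of roll_2 in the frame of basket between -0.01 and 0.095 m and x of roll_3 in the frame of basket between -0.13 and 0.13 m and y of roll_3 in the frame of basket between -0.118 and 0.118 m and z of roll_3 in the frame of basket between -0.01 and 0.095 m and value of joint trough below 0.04 rad and linear speed of each of roll_1, roll_2, roll_3 below 0.05 m/s and x of finger_roll in the frame of stand between -0.14 and 0.14 m and y of finger_roll in the frame of stand between -0.48 and -0.28 m and z of finger_roll in the frame of stand between 0.1 and 0.12 m and distance of basket from where it was at the start of the episode below 0.04 m); the robot touches nothing.
It fails at once if the trough is tipped past 50 degrees (0.87 rad) (value of joint trough above 0.873 rad).
It fails at once if the trough is dropped: it comes down onto its rest faster than 1 rad/s (value of joint trough below 0.15 rad and velocity of joint trough below -1 rad/s).
It fails at once if a round roll is lifted more than 30 mm off the deck or the level trough (value of joint trough below 0.05 rad and z of any of roll_1, roll_2, roll_3 in the frame of stand above 0.14 m).
It fails at once if a roll is crushed (over 30 N from the fingers) (contact force between the fingers and roll_1 above 30 N or contact force between the fingers and roll_2 above 30 N or contact force between the fingers and roll_3 above 30 N).
It fails at once if the finger roll, jam jar or bottle is moved by more than 30 mm (distance of any of finger_roll, jam_jar, juice_bottle from where it was at the start of the episode above 0.03 m).
It also fails if it takes over 67 s, if anything falls off the work surface, if the arm or the gripper's body presses on something with over 40 N, if the wrist force passes 120 N, or if a joint passes its speed limit or range.

## Working session

There is one attempt and no reset: what is moved stays moved. The work goes in short steps, Python scripts to look and compute and a tool call to move; the robot and the scene stay as the last step left them, time stands still between calls to the robot, and variables do not carry over. Pictures are saved under pics/ and viewed, at most 10 in all, crops included, and the job is handed in when it is done.

Besides the shell and the picture viewer there is one more tool, called after "Emit:" by a JSON object that holds its "api" and its "payload". send_rows: Moves the arm, as the interface text tells. Shifts and turns lie within -1 to 1; 1 stands for 2.5 cm of shift or 0.1 rad of turn. Its arguments: {"type":"object","properties":{"deltas":{"type":"array"},"grip":{"type":"number"},"grip_force":{"type":"number"}},"required":["deltas"]}

```bash
mkdir -p pics
cat > h.py <<'E'
import numpy as np, cv2
from station import arm
def ray(name,u,v,z):
    c=arm.calibration(name);K=c["mtx"];T=np.array(c["world_from_camera"])
    d=np.linalg.solve(np.array(K),[u,v,1.0]);d=T[:3,:3]@np.array([d[0],-d[1],-d[2]])
    return T[:3,3]+d*(z-T[2,3])/d[2]
def cloud(name,dep):
    c=arm.calibration(name);K=np.array(c["mtx"]);T=np.array(c["world_from_camera"])
    v,u=np.mgrid[:dep.shape[0],:dep.shape[1]]
    x=(u-K[0,2])/K[0,0]*dep;y=(v-K[1,2])/K[1,1]*dep
    return np.stack([x,-y,-dep],-1)@T[:3,:3].T+T[:3,3]
E
python3 - <<'E'
from h import *
for n in("scene","top"):
    p,d=arm.capture(n);np.savez(f"{n}0.npz",p=p,d=d)
    cv2.imwrite(f"pics/{n}0.png",cv2.resize(p[...,::-1],(768,576)))
    print(n,np.round(arm.calibration(n)["world_from_camera"],3).tolist(),np.round(arm.calibration(n)["mtx"],1).tolist())
s=arm.state();print(s)
E
```

```text
scene [[0.094, -0.837, 0.539, 1506.282], [0.995, 0.071, -0.063, -59.665], [0.015, 0.543, 0.84, 1632.775], [0.0, 0.0, 0.0, 1.0]] [[498.1, 0.0, 253.1], [0.0, 498.1, 187.7], [0.0, 0.0, 1.0]]
top [[-0.033, 0.975, -0.221, 255.578], [-0.999, -0.033, 0.004, 58.058], [-0.003, 0.221, 0.975, 1414.418], [0.0, 0.0, 0.0, 1.0]] [[370.2, 0.0, 254.4], [0.0, 370.2, 195.9], [0.0, 0.0, 1.0]]
{'clock': 0.1, 'joints': array([ 1.06102671,  0.39914907,  0.04506697,  1.5377302 , -0.01865052,
        1.20691089, -0.0506845 ]), 'joint_vel': array([ 1.19801554e-03, -5.42440854e-04, -8.00431184e-04,  4.46206410e-06,
        3.02635793e-04,  1.47018605e-03,  1.27280252e-03]), 'tau': array([ 4.04566264e-03, -4.76259291e+01,  1.37008622e+00, -2.54949367e+01,
        1.18135949e-02,  4.99028698e-03, -3.48507945e-05]), 'ee_pos': array([ 259.32289793, -595.41846382,  230.35851907]), 'tcp_rot': array([-8.46957093e-04,  9.78970223e-01,  2.04001254e-01, -2.69446297e-04]), 'wrist_force': array([ 0.65677362,  0.50440213, -0.49149126]), 'torque': array([-0.02240628, -0.01883817,  0.03912383]), 'grip_force': 0.0, 'gripper_width': 85.30781054723242}
```

View pics/top0.png

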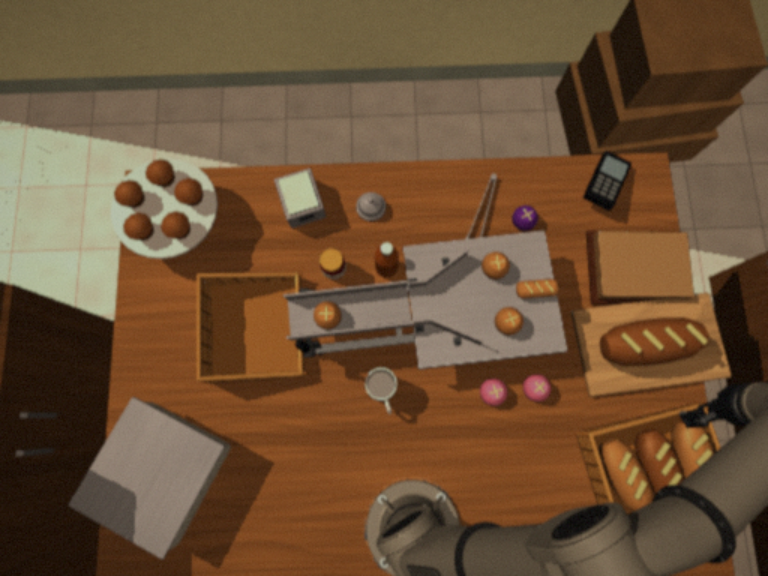

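View pics/scene0.png

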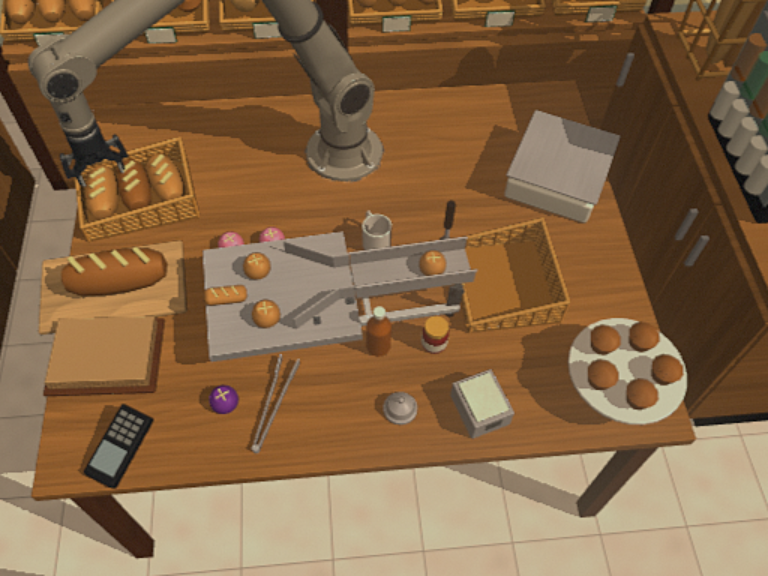

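Top view (768×576 scale): round brown rolls are at (496,265) and (509,321) on the deck and (327,315) in the trough. The finger roll is at (537,289), and the lever's black sleeve near (305,346). The basket is at (250,326), the jar at (332,262) and the bottle at (387,258). The look-alikes are pink at (494,392) and (537,388), and purple at (525,217), all off the deck on the counter, so they don't fit. In the scene view the lane runs left to right.

Run:
```python
from h import *
t=np.load("top0.npz");s=np.load("scene0.npz")
P=cloud("top",t["d"]);hsv=cv2.cvtColor(t["p"],cv2.COLOR_RGB2HSV)
ok=t["d"]>0
m=(ok&(abs(P[...,2]-110)<7)&(hsv[...,1]<70)).astype(np.uint8)
m=cv2.morphologyEx(m,cv2.MORPH_OPEN,np.ones((3,3)))
n,l,st,c=cv2.connectedComponentsWithStats(m)
for i in np.argsort(-st[1:,4])[:3]+1:
    q=P[l==i];print(st[i],q.mean(0).round(1))
i=1+np.argmax(st[1:,4]);q=P[l==i]
# deck only: columns right of px 280 (orig scale)
v,u=np.nonzero(l==i);qd=q[u>285]
r=cv2.minAreaRect(qd[:,:2].astype(np.float32));print("deck",r,qd[:,2].mean(),cv2.boxPoints(r).round(1).tolist())
# rolls: cap by height above deck
for name,dat in(("top",t),("scene",s)):
    Q=cloud(name,dat["d"]);h=cv2.cvtColor(dat["p"],cv2.COLOR_RGB2HSV)
    mm=((dat["d"]>0)&(h[...,1]>80)&(h[...,0]<25)&(Q[...,2]>125)&(Q[...,2]<163)&(Q[...,0]>350)&(Q[...,0]<800)&(abs(Q[...,1])<500)).astype(np.uint8)
    n,l,st,c=cv2.connectedComponentsWithStats(mm)
    for k in range(1,n):
        if st[k,4]>20:
            w=Q[l==k]; print(name,c[k].round(0),st[k,4],"c",((w.max(0)+w.min(0))/2).round(1),"size",np.ptp(w,0).round(0),"zmax",w[:,2].max().round(0))
    b=h[...,2]<45
    mm=((dat["d"]>0)&b&(Q[...,2]>165)&(Q[...,2]<270)&(Q[...,0]>350)&(Q[...,0]<800)&(Q[...,1]>0)).astype(np.uint8)
    n,l,st,c=cv2.connectedComponentsWithStats(mm)
    for k in range(1,n):
        if st[k,4]>8:
            w=Q[l==k]; print("dark",name,c[k].round(0),st[k,4],w.mean(0).round(1),w.max(0).round(),w.min(0).round())
big=t["p"][140:260,110:390,::-1];cv2.imwrite("pics/crop.png",cv2.resize(big,None,fx=2.85,fy=2.85,interpolation=cv2.INTER_CUBIC))
```

```text
[ 269  155  109   90 6161] [ 527.3 -184.9  111.5]
[ 193  191   80   32 1513] [516.4 120.1 110.7]
deck ((537.545654296875, -202.84173583984375), (300.8924865722656, 326.1258850097656), 4.730635166168213) 111.5328810960146 [[374.20001220703125, -52.70000076293945], [401.1000061035156, -377.79998779296875], [700.9000244140625, -352.8999938964844], [674.0, -27.899999618530273]]
top [257. 170.] 34 c [642.8  39.4 135. ] size [22. 36. 19.] zmax 144.0
top [330. 176.] 269 c [ 608.7 -220.2  144.1] size [62. 62. 38.] zmax 163.0
top [358. 192.] 313 c [ 549.6 -316.2  139.1] size [ 46. 101.  27.] zmax 153.0
top [218. 209.] 277 c [502.9 181.6 145.1] size [66. 63. 35.] zmax 162.0
top [339. 213.] 282 c [ 473.3 -241.3  143.7] size [64. 63. 36.] zmax 162.0
dark top [202. 230.] 57 [416.1 224.4 234.1] [427. 234. 260.] [408. 218. 175.]
scene [288. 175.] 233 c [509.8 186.  144.6] size [79. 63. 37.] zmax 163.0
scene [171. 177.] 247 c [ 475.5 -238.4  144.2] size [67. 65. 37.] zmax 163.0
scene [150. 196.] 304 c [ 547.  -313.   140.4] size [47. 99. 31.] zmax 156.0
scene [177. 209.] 263 c [ 610.9 -218.3  144.1] size [62. 63. 38.] zmax 163.0
scene [253. 215.] 58 c [652.4  43.4 142.7] size [32. 34. 35.] zmax 160.0
```

View pics/crop.png

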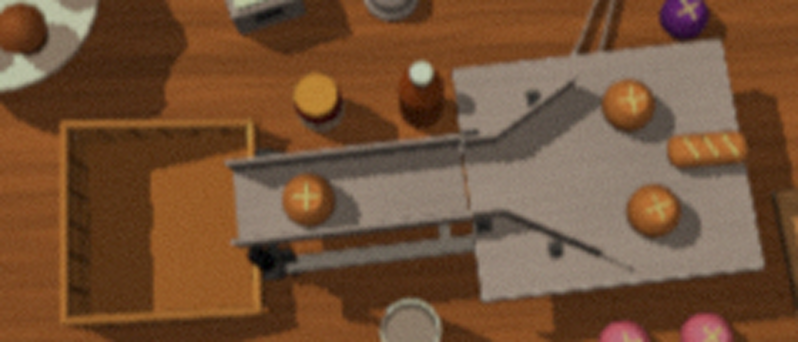

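The crop confirms it: only the two brown rolls at crop (628,104) and (653,210) stand on the deck, and one at (308,199) is in the trough. The pink and purple ones lie off the deck. Next I check the lane axis against the rails and work out the first move.

```bash
cat >> h.py <<'E'
YAW=0.0827;O=np.array([511.4,112.0])
def R2(a): return np.array([[np.cos(a),-np.sin(a)],[np.sin(a),np.cos(a)]])
def w2s(p): p=np.array(p,float).copy();p[...,:2]=(p[...,:2]-O)@R2(YAW);return p
def quatR(q):
    from scipy.spatial.transform import Rotation as R
    return R.from_quat([q[1],q[2],q[3],q[0]])
def pose():
    s=arm.state();R=quatR(s["tcp_rot"]).as_matrix();p=w2s(s["ee_pos"])
    ax=R2(-YAW)@R[:2,0];a=np.arctan2(-ax[0],ax[1]) # yaw of tool x from stand +y, ccw
    return p,a,R,s
def to(x,y,z,yaw):
    """units for turn (tool z) done first, then shifts in turned tool axes"""
    p,a,R,s=pose();d=np.array([x,y,z])-p
    c,sn=np.cos(yaw),np.sin(yaw)
    tx=np.array([-sn,c]);ty=np.array([c,sn])
    print("stand",p.round(1),"yaw",round(a,3),"| turn wz",round(-(yaw-a)/.1,2),"shift units",round(d[:2]@tx/25,2),round(d[:2]@ty/25,2),round(-d[2]/25,2),
      "t",round(s["clock"],2),"F",s["wrist_force"].round(1),"w",round(s["gripper_width"],1),"tilt",R[:2,2].round(3))
E
python3 - <<'E'
from h import *
t=np.load("top0.npz");P=cloud("top",t["d"]);S=w2s(P);ok=t["d"]>0
for y0,y1 in((-125,-60),(-60,0),(0,60),(90,150)):
    m=ok&(S[...,2]>144)&(S[...,2]<162)&(S[...,1]>y0)&(S[...,1]<y1)&(abs(S[...,0])<65)
    x=S[m][:,0];print(y0,"neg",np.round(np.median(x[x<-35]),1),"pos",np.round(np.median(x[x>35]),1))
m=ok&(S[...,2]>100)&(abs(S[...,0])<150)&(S[...,1]<-130)
print("deck x rng",np.percentile(S[m][:,0],[.5,99.5]),"ymin",np.percentile(S[m][:,1],.5))
for n,p in dict(A=(609.5,-219.5,110),B=(474.4,-240,110),F=(548,-315,110),T=(503,182,110),lev=(416.1,224.4,255)).items(): print(n,w2s(p).round(1))
to(94,-385,235,0.45)
E
```

```text
-125 neg -49.6 pos 47.6
-60 neg -49.3 pos 47.3
0 neg -49.5 pos 47.5
90 neg -49.6 pos 47.4
deck x rng [-149.27695004  147.60338069] ymin -789.5529582965727
A [  70.4 -338.5  110. ]
B [ -66.  -347.7  110. ]
F [   1.2 -428.6  110. ]
T [ -2.6  70.5 110. ]
lev [-85.7 119.9 255. ]
stand [-309.7 -684.2  230.4] yaw -1.243 | turn wz -16.93 shift units 3.75 19.74 -0.19 t 0.1 F [ 0.7  0.5 -0.5] w 85.3 tilt [-0.001  0.002]
```

Emit:
{"api": "send_rows", "payload": {"deltas": [[[0,0,0,0,0,-1],[0,0,0,0,0,-1],[0,0,0,0,0,-1],[0,0,0,0,0,-1],[0,0,0,0,0,-1],[0,0,0,0,0,-1],[0,0,0,0,0,-1],[0,0,0,0,0,-1]]], "grip": 0.45}}

```text
clock: 0.77
ee_pos: [259.4, -595.6, 230.7]
tcp_rot: [-0.001, 0.821, 0.571, 0.0]
wrist_force: [-0.8, -0.1, 0.2]
gripper_width: 38.2
grip_force: 0.0
```

Emit:
{"api": "send_rows", "payload": {"deltas": [[[0,0,0,0,0,-1],[0,0,0,0,0,-1],[0,0,0,0,0,-1],[0,0,0,0,0,-1],[0,0,0,0,0,-1],[0,0,0,0,0,-1],[0,0,0,0,0,-1],[0,0,0,0,0,-1]]]}}

```text
clock: 1.43
ee_pos: [259.4, -595.6, 230.7]
tcp_rot: [-0.0, 0.534, 0.846, 0.0]
wrist_force: [0.0, -0.5, -0.2]
gripper_width: 38.6
grip_force: 0.0
```

Emit:
{"api": "send_rows", "payload": {"deltas": [[[0,1,0,0,0,-0.9],[0,1,0,0,0,0],[0,1,0,0,0,0],[0,1,0,0,0,0],[0,1,0,0,0,0],[0,1,0,0,0,0],[0,1,0,0,0,0],[0,1,0,0,0,0]]]}}

```text
clock: 2.1
ee_pos: [433.9, -495.9, 230.7]
tcp_rot: [-0.001, 0.497, 0.868, 0.0]
wrist_force: [0.0, -0.6, -0.4]
gripper_width: 38.4
grip_force: 0.0
```

```bash
sed -i 's/511.4,112.0/510.4,112.0/' h.py; python3 -c "
from h import *
to(94,-388,235,0.45);print(arm.state()['joints'].round(2))"
```

```text
stand [-126.5 -599.5  230.7] yaw 0.447 | turn wz -0.03 shift units 3.78 11.62 -0.17 t 2.1 F [ 0.  -0.6 -0.4] w 38.4 tilt [-0.001  0.001]
[ 1.02  0.43 -0.33  1.5   0.14  1.23  1.21]
```

Emit:
{"api": "send_rows", "payload": {"deltas": [[[0.3,1,0,0,0,0],[0.3,1,0,0,0,0],[0.3,1,0,0,0,0],[0.3,1,0,0,0,0],[0.3,1,0,0,0,0],[0.3,1,0,0,0,0],[0.3,1,0,0,0,0],[0.3,1,0,0,0,0]]]}}

```text
clock: 2.77
ee_pos: [575.8, -342.9, 230.7]
tcp_rot: [-0.001, 0.497, 0.868, -0.0]
wrist_force: [-0.3, 0.2, -0.8]
gripper_width: 38.8
grip_force: 0.0
```

Emit:
{"api": "send_rows", "payload": {"deltas": [[[0.4,1,0,0,0,0],[0.4,1,0,0,0,0],[0.3,1,0,0,0,0],[0.2,0.6,0,0,0,0],[0,0,0,0,0,0],[0,0,0.8,0,0,0],[0,0,0,0,0,0]]]}}

```text
clock: 3.35
ee_pos: [634.0, -271.4, 207.8]
tcp_rot: [-0.003, 0.498, 0.867, -0.001]
wrist_force: [-0.5, -0.2, -1.1]
gripper_width: 38.6
grip_force: 0.0
```

```bash
python3 -c "
from h import *
to(95.5,-388,122,0.45)"
```

```text
stand [  91.5 -392.3  207.8] yaw 0.446 | turn wz -0.04 shift units 0.08 0.22 3.43 t 3.35 F [-0.5 -0.2 -1.1] w 38.6 tilt [-0.006  0.001]
```

Emit:
{"api": "send_rows", "payload": {"deltas": [[[0,0.2,0.9,0,0,0],[0,0,0.9,0,0,0],[0,0,0.9,0,0,0],[0,0,0.7,0,0,0],[0,0,0,0,0,0],[0.4,0,0,0,0,0],[0.4,0,0,0,0,0],[0.4,0,0,0,0,0]]]}}

```text
clock: 4.02
ee_pos: [626.1, -241.5, 128.2]
tcp_rot: [0.001, 0.497, 0.868, 0.0]
wrist_force: [-0.5, -0.3, 0.4]
gripper_width: 38.4
grip_force: 0.1
```

Emit:
{"api": "send_rows", "payload": {"deltas": [[[0.5,0,0,0,0,0],[0.5,0,0,0,0,0],[0.5,0,0,0,0,0],[0.5,0,0,0,0,0],[0.5,0,0,0,0,0],[0.5,0,0,0,0,0],[0.4,0,0,0,0,0],[0.4,0,0,0,0,0]]]}}

```text
clock: 4.68
ee_pos: [577.3, -159.0, 126.5]
tcp_rot: [0.0, 0.497, 0.868, -0.0]
wrist_force: [-0.0, 0.0, 1.2]
gripper_width: 38.6
grip_force: 0.2
```

```bash
cat >> h.py <<'E'
def rolls():
    out=[]
    for name in("top","scene"):
        p,d=arm.capture(name);Q=w2s(cloud(name,d));h=cv2.cvtColor(p,cv2.COLOR_RGB2HSV)
        mm=((d>0)&(h[...,1]>80)&(h[...,0]<25)&(Q[...,2]>125)&(Q[...,2]<163)&(abs(Q[...,0])<120)&(Q[...,1]>-480)&(Q[...,1]<170)).astype(np.uint8)
        n,l,st,c=cv2.connectedComponentsWithStats(mm)
        for k in range(1,n):
            if st[k,4]>20:
                w=Q[l==k];print(name,c[k].round(0),st[k,4],"c",((w.max(0)+w.min(0))/2)[:2].round(1),"size",np.ptp(w,0).round(0))
    return p
E
python3 -c "
from h import *
p=rolls()
to(0,-235,122,0)"
```

```text
top [305. 190.] 273 c [  30.1 -243.5] size [64. 66. 37.]
top [366. 191.] 126 c [   2.6 -455.3] size [41. 45. 24.]
top [218. 209.] 273 c [-2.5 70.4] size [66. 64. 35.]
scene [288. 175.] 232 c [-3.2 74.2] size [90. 64. 37.]
scene [171. 177.] 243 c [ -63.5 -346.9] size [63. 64. 37.]
scene [208. 193.] 136 c [  29.1 -225.3] size [63. 41. 36.]
scene [150. 196.] 297 c [   3.2 -427.2] size [47. 98. 29.]
stand [  44.1 -274.4  126.3] yaw 0.45 | turn wz 4.5 shift units 1.57 -1.76 0.17 t 4.78 F [-0.8 -0.3  0.1] w 38.7 tilt [-0.001  0.001]
```

Emit:
{"api": "send_rows", "payload": {"deltas": [[[0.5,0,0.1,0,0,0],[0.5,0,0.1,0,0,0],[0.5,0,0,0,0,0],[0.4,0,0,0,0,0],[0.4,0,0,0,0,0],[0.25,-0.1,0,0,0,0.9],[0.25,-0.1,0,0,0,0.9],[0.25,-0.1,0,0,0,0.9]]]}}

```text
clock: 5.45
ee_pos: [533.4, -96.0, 121.4]
tcp_rot: [0.0, 0.611, 0.792, -0.0]
wrist_force: [0.8, 0.5, 0.3]
gripper_width: 38.7
grip_force: 0.1
```

Emit:
{"api": "send_rows", "payload": {"deltas": [[[0.25,-0.1,0,0,0,0.9],[0.25,-0.1,0,0,0,0.9],[0,0,0,0,0,0]]]}}

```text
clock: 5.7
ee_pos: [525.5, -83.6, 121.4]
tcp_rot: [-0.0, 0.678, 0.735, -0.0]
wrist_force: [0.4, 0.2, 0.0]
gripper_width: 38.7
grip_force: 0.0
```

```bash
python3 -c "
from h import *
p=rolls()
to(0,-43,122,0)"
```

```text
top [358. 192.] 306 c [   3.4 -429.3] size [42. 98. 26.]
top [282. 201.] 241 c [   0.6 -157.2] size [64. 59. 36.]
top [218. 209.] 276 c [-2.2 70.6] size [67. 64. 34.]
top [341. 212.] 199 c [ -65.8 -355.9] size [65. 49. 33.]
scene [288. 175.] 232 c [ 6.5 73.9] size [78. 64. 37.]
scene [171. 177.] 241 c [ -64.4 -347.4] size [62. 62. 37.]
scene [227. 184.] 203 c [   0.4 -152.6] size [69. 55. 37.]
scene [150. 196.] 307 c [   0.5 -426.4] size [ 48. 100.  29.]
stand [  -0.3 -197.7  121.5] yaw 0.001 | turn wz 0.01 shift units 6.19 0.01 -0.02 t 5.8 F [ 0.3 -0.8 -0.5] w 38.6 tilt [ 0. -0.]
```

Emit:
{"api": "send_rows", "payload": {"deltas": [[[0.4,0,0,0,0,0],[0.5,0,0,0,0,0],[0.5,0,0,0,0,0],[0.5,0,0,0,0,0],[0.5,0,0,0,0,0],[0.5,0,0,0,0,0],[0.5,0,0,0,0,0],[0.5,0,0,0,0,0]]]}}

```text
clock: 6.47
ee_pos: [518.3, 13.8, 121.3]
tcp_rot: [-0.0, 0.678, 0.735, 0.0]
wrist_force: [0.6, 0.6, 0.3]
gripper_width: 38.2
grip_force: 0.1
```

Emit:
{"api": "send_rows", "payload": {"deltas": [[[0.5,0,0,0,0,0],[0.5,0,0,0,0,0],[0.5,0,0,0,0,0],[0.4,0,0,0,0,0],[0.3,0,0,0,0,0],[-0.3,0,0,0,0,0],[-0.7,0,-0.3,0,0,0],[0,0,-0.8,0,0,0]]]}}

```text
clock: 7.13
ee_pos: [514.1, 36.8, 146.4]
tcp_rot: [-0.001, 0.68, 0.734, -0.003]
wrist_force: [-0.4, -0.6, -0.7]
gripper_width: 38.3
grip_force: 0.0
```

```bash
python3 -c "
from h import *
p=rolls()
to(-90,-398,225,-0.43)"
```

```text
top [358. 192.] 311 c [   3.4 -429.8] size [ 43. 100.  25.]
top [239. 206.] 272 c [ 0.9 -4.8] size [60. 64. 35.]
top [218. 209.] 276 c [-1.9 70.7] size [66. 64. 36.]
top [339. 213.] 285 c [ -66.2 -348.1] size [64. 63. 37.]
scene [288. 175.] 235 c [-1.8 73.8] size [91. 63. 37.]
scene [171. 177.] 242 c [ -63.4 -346.4] size [65. 65. 37.]
scene [268. 179.] 232 c [ 8.7 -1.7] size [74. 65. 37.]
scene [150. 196.] 302 c [   1.6 -426.4] size [47. 99. 29.]
stand [  2.  -72.4 151. ] yaw -0.006 | turn wz 4.24 shift units -13.37 2.08 -2.96 t 7.23 F [0.7 0.1 0.5] w 38.4 tilt [ 0.005 -0.   ]
```

Emit:
{"api": "send_rows", "payload": {"deltas": [[[0,0,-1,0,0,0],[0,0,-1,0,0,0],[0,0,-1,0,0,0.2],[0,0,0,0,0,1],[0,0,0,0,0,1],[0,0,0,0,0,1],[0,0,0,0,0,1],[-1,0.2,0,0,0,0]]]}}

```text
clock: 7.9
ee_pos: [512.9, 21.4, 223.5]
tcp_rot: [-0.001, 0.815, 0.579, 0.001]
wrist_force: [1.3, 0.3, 0.4]
gripper_width: 38.5
grip_force: 0.0
```

Emit:
{"api": "send_rows", "payload": {"deltas": [[[-1,0.2,0,0,0,0],[-1,0.2,0,0,0,0],[-1,0.2,0,0,0,0],[-1,0.2,0,0,0,0],[-1,0.2,0,0,0,0],[-1,0.2,0,0,0,0],[-1,0.2,0,0,0,0],[-1,0.2,0,0,0,0]]]}}

```text
clock: 8.57
ee_pos: [482.9, -187.1, 223.2]
tcp_rot: [-0.0, 0.817, 0.577, -0.0]
wrist_force: [0.2, 0.2, -1.3]
gripper_width: 38.2
grip_force: 0.0
```

Emit:
{"api": "send_rows", "payload": {"deltas": [[[-1,0.2,0,0,0,0],[-1,0.1,0,0,0,0],[-1,0,0,0,0,0],[-1,0,0,0,0,0],[-0.4,0,0,0,0,0],[0,0,0,0,0,0],[0,0,0,0,0,0]]]}}

```text
clock: 9.15
ee_pos: [454.1, -291.0, 223.4]
tcp_rot: [-0.001, 0.817, 0.577, 0.0]
wrist_force: [-0.2, 0.7, 0.8]
gripper_width: 38.4
grip_force: 0.0
```

```bash
python3 -c "
from h import *
to(-88,-397.5,121,-0.43)"
```

```text
stand [ -89.4 -397.   223.4] yaw -0.423 | turn wz 0.07 shift units 0.0 0.06 4.09 t 9.15 F [-0.2  0.7  0.8] w 38.4 tilt [-0.     0.001]
```

Emit:
{"api": "send_rows", "payload": {"deltas": [[[0,0,1,0,0,0],[0,0,1,0,0,0],[0,0,1,0,0,0],[0,0,0.7,0,0,0],[0,0,0.4,0,0,0],[0,0,0,0,0,0],[0.4,0,0,0,0,0],[0.4,0,0,0,0,0]]]}}

```text
clock: 9.82
ee_pos: [462.1, -272.4, 122.6]
tcp_rot: [0.001, 0.817, 0.577, 0.001]
wrist_force: [-0.3, 0.5, -0.7]
gripper_width: 38.4
grip_force: 0.1
```

Emit:
{"api": "send_rows", "payload": {"deltas": [[[0.4,0,0,0,0,0],[0.4,0,0,0,0,0],[0.5,0,0,0,0,0],[0.5,0,0,0,0,0],[0.5,0,0,0,0,0],[0.5,0,0,0,0,0],[0.5,0,0,0,0,0],[0.5,0,0,0,0,0]]]}}

```text
clock: 10.48
ee_pos: [493.3, -181.7, 122.2]
tcp_rot: [0.001, 0.816, 0.578, 0.001]
wrist_force: [0.8, -0.7, 0.0]
gripper_width: 38.3
grip_force: 0.2
```

Emit:
{"api": "send_rows", "payload": {"deltas": [[[0.5,0,0,0,0,0],[0.5,0,0,0,0,0],[0.4,0,0,0,0,0],[0.4,0,0,0,0,0],[0,0,0,0,0,0]]]}}

```text
clock: 10.9
ee_pos: [508.6, -137.9, 121.8]
tcp_rot: [0.0, 0.815, 0.579, 0.001]
wrist_force: [-0.3, 0.3, 0.7]
gripper_width: 38.1
grip_force: 0.0
```

```bash
python3 -c "
from h import *
p=rolls()
to(0,-240,121,0)"
```

```text
top [359. 192.] 289 c [   3.6 -431.7] size [43. 96. 28.]
top [297. 201.] 236 c [  -4.2 -207.5] size [63. 53. 36.]
top [239. 205.] 273 c [ 0.7 -4.8] size [62. 64. 35.]
top [218. 209.] 274 c [-2.5 70.1] size [65. 64. 35.]
scene [288. 175.] 233 c [ 6.8 74.4] size [75. 63. 37.]
scene [268. 179.] 230 c [ 9.4 -1.9] size [72. 65. 36.]
scene [211. 186.] 243 c [  -4.6 -210.4] size [65. 62. 37.]
scene [150. 196.] 304 c [   3.1 -426.6] size [45. 99. 30.]
stand [ -23.7 -251.6  121.5] yaw -0.422 | turn wz -4.22 shift units 0.46 0.95 0.02 t 11.0 F [ 0.  -0.5 -0.3] w 37.8 tilt [ 0. -0.]
```

Emit:
{"api": "send_rows", "payload": {"deltas": [[[0.2,0.13,0,0,0,-0.85],[0.2,0.13,0,0,0,-0.85],[0.2,0.13,0,0,0,-0.85],[0.2,0.13,0,0,0,-0.85],[0.2,0.13,0,0,0,-0.85],[0,0,0,0,0,0]]]}}

```text
clock: 11.5
ee_pos: [527.8, -119.1, 121.3]
tcp_rot: [0.0, 0.676, 0.737, 0.0]
wrist_force: [-0.0, 0.7, -0.4]
gripper_width: 38.4
grip_force: 0.0
```

```bash
python3 -c "
from h import *
p=rolls()
to(0,-112,121,0)"
```

```text
top [358. 192.] 313 c [   3.7 -429.8] size [43. 99. 28.]
top [292. 200.] 252 c [   0.5 -192.8] size [65. 59. 37.]
top [239. 205.] 270 c [ 0.5 -4.8] size [60. 64. 34.]
top [218. 209.] 275 c [-1.9 70.5] size [66. 64. 36.]
scene [288. 175.] 236 c [ 2.9 74.2] size [80. 62. 37.]
scene [268. 179.] 232 c [ 8.5 -1.7] size [78. 64. 35.]
scene [216. 186.] 223 c [  -0.9 -189. ] size [65. 54. 37.]
scene [150. 196.] 305 c [   3.5 -426.4] size [ 45. 100.  31.]
stand [  -2.5 -232.7  121.2] yaw -0.001 | turn wz -0.01 shift units 4.83 0.1 0.01 t 11.6 F [-0.2 -0.   1.1] w 38.3 tilt [-0. -0.]
```

Emit:
{"api": "send_rows", "payload": {"deltas": [[[0.5,0.05,0,0,0,0],[0.5,0.05,0,0,0,0],[0.5,0,0,0,0,0],[0.5,0,0,0,0,0],[0.5,0,0,0,0,0],[0.5,0,0,0,0,0],[0.5,0,0,0,0,0],[0.5,0,0,0,0,0]]]}}

```text
clock: 12.27
ee_pos: [521.2, -17.7, 121.3]
tcp_rot: [0.0, 0.676, 0.737, -0.0]
wrist_force: [0.8, 0.0, -0.1]
gripper_width: 38.5
grip_force: 0.1
```

Emit:
{"api": "send_rows", "payload": {"deltas": [[[0.4,0,0,0,0,0],[0.4,0,0,0,0,0],[0,0,0,0,0,0],[0,0,0,0,0,0]]]}}

```text
clock: 12.6
ee_pos: [519.7, 1.1, 121.3]
tcp_rot: [0.0, 0.676, 0.737, -0.0]
wrist_force: [1.1, -1.5, 0.4]
gripper_width: 38.3
grip_force: 0.0
```

```bash
python3 -c "
from h import *
p=rolls()
to(0,-112,121,0)"
```

```text
top [358. 192.] 309 c [   3.5 -430. ] size [ 44. 100.  30.]
top [247. 205.] 503 c [  3.  -35.6] size [ 65. 126.  37.]
top [218. 209.] 275 c [-2.4 70.4] size [65. 64. 34.]
scene [288. 175.] 238 c [-2.  75.3] size [90. 63. 38.]
scene [260. 180.] 421 c [  7.7 -30. ] size [ 78. 122.  38.]
scene [150. 196.] 302 c [   3.8 -426.1] size [43. 98. 29.]
stand [ 1.000e-01 -1.126e+02  1.213e+02] yaw 0.001 | turn wz 0.01 shift units 0.02 -0.0 0.01 t 12.7 F [-0.2 -0.7 -0.1] w 38.5 tilt [-0.    -0.001]
```

All three rolls are in file, at y about 70, -4 and -73. Next I back out, rise, shut the gripper and go behind the lever.

Emit:
{"api": "send_rows", "payload": {"deltas": [[[-0.3,0,0,0,0,0],[-0.4,0,0,0,0,0],[0,0,-1,0,0,0],[0,0,-1,0,0,0],[0,0,-1,0,0,0],[0,0,-1,0,0,0],[0,0,-0.7,0,0,0],[0,0,0,0,0,0]]]}}

```text
clock: 13.37
ee_pos: [524.0, -18.6, 243.1]
tcp_rot: [0.003, 0.677, 0.736, 0.002]
wrist_force: [0.2, -0.4, -1.0]
gripper_width: 38.3
grip_force: 0.0
```

Emit:
{"api": "send_rows", "payload": {"deltas": [[[1,-0.4,0,0,0,0],[1,-0.4,0,0,0,0],[1,-0.4,0,0,0,0],[1,-0.5,0,0,0,0],[1,-0.5,0,0,0,0],[1,-0.5,0,0,0,0],[1,-0.5,0,0,0,0],[0,0,0,0,0,0]]], "grip": 0}}

```text
clock: 14.03
ee_pos: [423.8, 154.7, 238.4]
tcp_rot: [-0.001, 0.674, 0.739, -0.0]
wrist_force: [-0.7, 0.7, 0.9]
gripper_width: 0.1
grip_force: 0.0
```

Run:
```python
from h import *
p=rolls()
to(-83,80,195,0)
t=np.load("top0.npz");S=w2s(cloud("top",t["d"]));m=(t["d"]>0)&(abs(S[...,0]+85)<30)&(S[...,1]>30)&(S[...,1]<108)
print("zmax before lever",np.percentile(S[m][:,2],[50,99,100]))
m=(t["d"]>0)&(abs(S[...,0]+85)<30)&(S[...,1]>90)&(S[...,1]<160)&(S[...,2]>225);q=S[m];print("lever top",q.mean(0),q.min(0),q.max(0),len(q))
cv2.imwrite("pics/s1.png",cv2.resize(p[130:290,120:400,::-1],None,fx=2.8,fy=2.8))
```

```text
top [358. 192.] 309 c [   3.5 -428. ] size [44. 96. 29.]
top [250. 204.] 493 c [  2.9 -44.4] size [ 66. 118.  37.]
scene [288. 175.] 236 c [ 9.  74.5] size [76. 63. 37.]
scene [259. 180.] 455 c [  8.1 -33.8] size [ 75. 128.  38.]
scene [150. 196.] 300 c [   0.7 -426.7] size [47. 99. 28.]
stand [-80.6  45.  238.3] yaw 0.003 | turn wz 0.03 shift units 1.4 -0.1 1.73 t 14.13 F [-0.1 -0.2  0.1] w 0.4 tilt [-0.    -0.001]
zmax before lever [  3.71617069 108.99774564 117.48649448]
lever top [-83.34196687 122.272208   250.82617972] [-92.24419356 113.4170924  225.03923568] [-73.11984763 132.74491578 259.99416447] 45
```

View pics/s1.png

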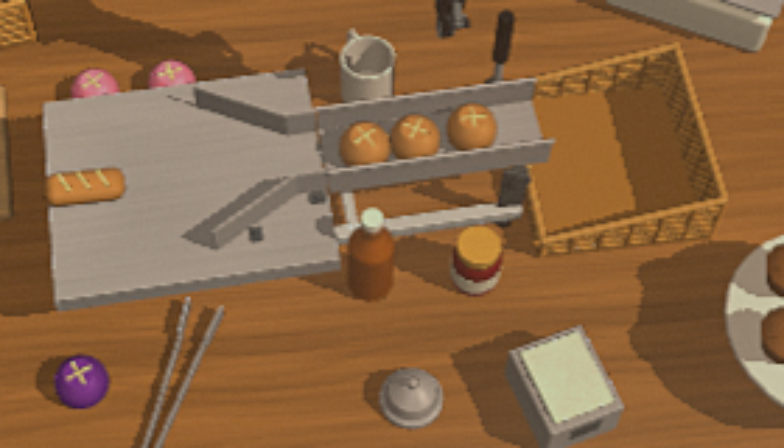

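Scene crop: the three rolls are in file in the trough at (364,144), (414,136) and (471,126), the lever is upright at (503,40), and the gripper is behind it at (452,15). Now I lower and approach the lever.

Emit:
{"api": "send_rows", "payload": {"deltas": [[[0.6,-0.1,0.5,0,0,0],[0.6,0,0.6,0,0,0],[0.2,0,0.6,0,0,0],[0.3,0,0,0,0,0],[0.3,0,0,0,0,0],[0.1,0,0,0,0,0],[0,0,0,0,0,0],[0,0,0,0,0,0]]]}}

```text
clock: 14.8
ee_pos: [420.5, 202.6, 197.0]
tcp_rot: [0.001, 0.677, 0.736, 0.001]
wrist_force: [0.4, 0.6, -1.0]
gripper_width: 0.1
grip_force: 0.0
```

```bash
python3 -c "
from h import *
to(-83,103,195,0)"
```

```text
stand [-82.1  97.7 197. ] yaw 0.002 | turn wz 0.02 shift units 0.21 -0.04 0.08 t 14.8 F [ 0.4  0.6 -1. ] w 0.1 tilt [0.001 0.   ]
```

Emit:
{"api": "send_rows", "payload": {"deltas": [[[0.1,0,0,0,0,0],[0.1,0,0,0,0,0],[0.1,0,0,0,0,0],[0.1,0,0,0,0,0],[0.1,0,0,0,0,0],[0.1,0,0,0,0,0],[0.1,0,0,0,0,0],[0.1,0,0,0,0,0]]]}}

```text
clock: 15.47
ee_pos: [417.9, 219.2, 196.1]
tcp_rot: [0.002, 0.677, 0.736, -0.003]
wrist_force: [-1.7, -8.0, 4.6]
gripper_width: 0.1
grip_force: 3.9
```

Emit:
{"api": "send_rows", "payload": {"deltas": [[[0.1,0,0,0,0,0],[0.1,0,0,0,0,0],[0.1,0,0,0,0,0],[0.1,0,0,0,0,0],[0,0,0,0,0,0]]]}}

```text
clock: 15.88
ee_pos: [416.9, 230.0, 195.9]
tcp_rot: [0.001, 0.677, 0.736, -0.002]
wrist_force: [-0.7, -5.5, 2.2]
gripper_width: -0.2
grip_force: 3.1
```

```bash
cat >> h.py <<'E'
def tilt():
    # deck-end half of the trough: slope of wall tops / floor seen in the two views
    for name in("top","scene"):
        p,d=arm.capture(name);S=w2s(cloud(name,d));h=cv2.cvtColor(p,cv2.COLOR_RGB2HSV)
        m=(d>0)&(h[...,1]<60)&(abs(S[...,0])<38)&(S[...,1]>-110)&(S[...,1]<110)&(S[...,2]>95)&(S[...,2]<300)
        q=S[m]
        if len(q)>30:
            for _ in range(3):
                k=np.polyfit(q[:,1],q[:,2],1);r=abs(q[:,2]-np.polyval(k,q[:,1]));q=q[r<max(8,1.5*np.median(r))]
            print(name,"tilt",round(float(np.arctan(-k[0])),3),"z at hinge y",round(float(np.polyval(k,125)),1),len(q))
    return p
E
python3 -c "
from h import *
to(-83,177,197,0);tilt()"
```

```text
stand [-83.4 125.3 195.9] yaw 0.001 | turn wz 0.01 shift units 2.07 0.02 -0.04 t 15.88 F [-0.7 -5.5  2.2] w -0.2 tilt [-0.001 -0.005]
top tilt 0.208 z at hinge y 110.3 289
scene tilt 0.199 z at hinge y 113.2 92
```

Emit:
{"api": "send_rows", "payload": {"deltas": [[[0.08,0,0,0,0,0],[0.08,0,0,0,0,0],[0.08,0,0,0,0,0],[0.08,0,0,0,0,0],[0.08,0,0,0,0,0],[0.08,0,0,0,0,0],[0.08,0,0,0,0,0],[0.08,0,0,0,0,0]]]}}

```text
clock: 16.65
ee_pos: [415.7, 244.6, 195.2]
tcp_rot: [0.002, 0.677, 0.736, -0.003]
wrist_force: [-0.4, -6.5, -0.3]
gripper_width: -0.1
grip_force: 3.1
```

Emit:
{"api": "send_rows", "payload": {"deltas": [[[0.08,0,0,0,0,0],[0.08,0,0,0,0,0],[0.08,0,0,0,0,0],[0.08,0,0,0,0,0],[0.08,0,0,0,0,0],[0.08,0,0,0,0,0],[0.08,0,0,0,0,0],[0.08,0,0,0,0,0]]]}}

```text
clock: 17.32
ee_pos: [414.5, 263.3, 196.0]
tcp_rot: [0.001, 0.677, 0.736, -0.001]
wrist_force: [1.2, -3.7, 0.7]
gripper_width: 0.0
grip_force: 1.8
```

```bash
python3 -c "
from h import *
to(-83,178,197,0);p=tilt()
cv2.imwrite('pics/s2.png',cv2.resize(p[130:290,120:400,::-1],None,fx=2.8,fy=2.8))"
```

```text
stand [-83.  158.7 196. ] yaw 0.001 | turn wz 0.01 shift units 0.77 0.0 -0.04 t 17.32 F [ 1.2 -3.7  0.7] w 0.0 tilt [-0.    -0.002]
top tilt 0.511 z at hinge y 111.5 1187
scene tilt 0.499 z at hinge y 117.2 371
```

View pics/s2.png

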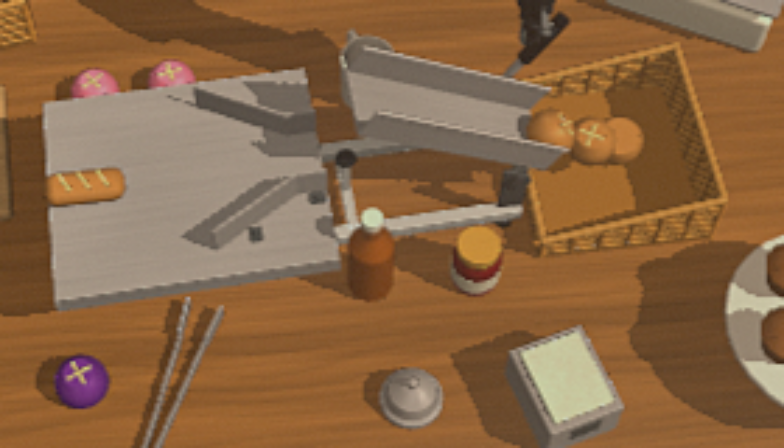

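Picture: the trough is tipped about 29° and all three rolls are at the basket, at crop (551,130), (592,137) and (622,140). I go on to about 40° and hold.

Emit:
{"api": "send_rows", "payload": {"deltas": [[[0.08,0,0,0,0,0],[0.08,0,0,0,0,0],[0.08,0,0,0,0,0],[0.08,0,0,0,0,0],[0.08,0,0,0,0,0],[0.08,0,0,0,0,0],[0.08,0,0,0,0,0],[0.08,0,0,0,0,0]]]}}

```text
clock: 18.08
ee_pos: [413.0, 280.9, 196.3]
tcp_rot: [-0.0, 0.676, 0.737, 0.0]
wrist_force: [0.2, -4.0, 1.0]
gripper_width: 0.1
grip_force: 1.5
```

Emit:
{"api": "send_rows", "payload": {"deltas": [[[0.08,0,0,0,0,0],[0.08,0,0,0,0,0],[0,0,0,0,0,0],[0,0,0,0,0,0],[0,0,0,0,0,0],[0,0,0,0,0,0],[0,0,0,0,0,0],[0,0,0,0,0,0]]]}}

```text
clock: 18.75
ee_pos: [412.7, 284.9, 196.5]
tcp_rot: [-0.0, 0.676, 0.737, 0.0]
wrist_force: [0.0, -1.5, 3.0]
gripper_width: -0.2
grip_force: 1.3
```

```bash
cat >> h.py <<'E'
def bask():
    for name in("top","scene"):
        p,d=arm.capture(name);S=w2s(cloud(name,d));h=cv2.cvtColor(p,cv2.COLOR_RGB2HSV)
        m=((d>0)&(S[...,2]>34)&(S[...,2]<100)&(h[...,1]>80)&(S[...,0]>-115)&(S[...,0]<115)&(S[...,1]>150)&(S[...,1]<375)).astype(np.uint8)
        n,l,st,c=cv2.connectedComponentsWithStats(m)
        for k in range(1,n):
            if st[k,4]>40:
                w=S[l==k];print(name,st[k,4],((w.max(0)+w.min(0))/2).round(0),np.ptp(w,0).round(0),w[:,2].max().round(0))
    return p
E
python3 -c "
from h import *
to(-83,181,197,0);tilt();p=bask()
cv2.imwrite('pics/s3.png',cv2.resize(p[130:240,270:400,::-1],None,fx=5,fy=5))"
```

```text
stand [-83.1 180.4 196.5] yaw 0.003 | turn wz 0.03 shift units 0.02 0.0 -0.02 t 18.75 F [ 0.  -1.5  3. ] w -0.2 tilt [0.    0.001]
top tilt 0.66 z at hinge y 113.9 823
scene tilt 0.657 z at hinge y 118.5 301
top 197 [-85. 322.  71.] [ 61. 107.  57.] 100.0
scene 306 [-80. 328.  67.] [69. 93. 66.] 100.0
scene 216 [ 11. 263.  51.] [59. 63. 32.] 67.0
scene 188 [ 17. 343.  50.] [62. 61. 31.] 65.0
```

View pics/s3.png

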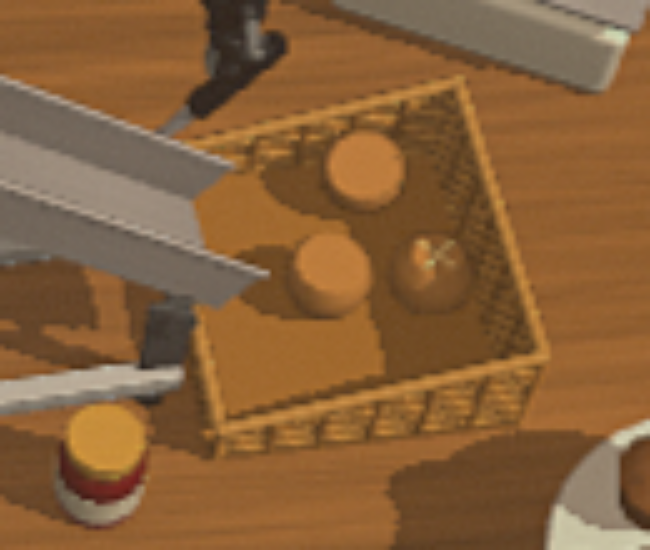

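Picture: all three rolls lie in the basket at crop (365,170), (331,274) and (431,270), with the trough held at 0.66 rad. I hold a little longer, then lower it slowly.

Emit:
{"api": "send_rows", "payload": {"deltas": [[[0,0,0,0,0,0],[0,0,0,0,0,0],[0,0,0,0,0,0],[0,0,0,0,0,0],[-0.05,0,0,0,0,0],[-0.1,0,0,0,0,0],[-0.1,0,0,0,0,0],[-0.1,0,0,0,0,0]]]}}

```text
clock: 19.62
ee_pos: [413.6, 275.3, 196.3]
tcp_rot: [0.0, 0.676, 0.736, -0.0]
wrist_force: [0.3, -1.1, 2.9]
gripper_width: -0.2
grip_force: 1.4
```

Emit:
{"api": "send_rows", "payload": {"deltas": [[[-0.1,0,0,0,0,0],[-0.1,0,0,0,0,0],[-0.1,0,0,0,0,0],[-0.1,0,0,0,0,0],[-0.1,0,0,0,0,0],[-0.1,0,0,0,0,0],[-0.1,0,0,0,0,0],[-0.1,0,0,0,0,0]]]}}

```text
clock: 20.28
ee_pos: [415.2, 255.4, 196.2]
tcp_rot: [0.0, 0.676, 0.737, -0.0]
wrist_force: [0.6, -2.6, 3.0]
gripper_width: -0.3
grip_force: 1.8
```

Emit:
{"api": "send_rows", "payload": {"deltas": [[[-0.1,0,0,0,0,0],[-0.1,0,0,0,0,0],[-0.1,0,0,0,0,0],[-0.1,0,0,0,0,0],[-0.1,0,0,0,0,0],[-0.1,0,0,0,0,0],[-0.1,0,0,0,0,0],[-0.1,0,0,0,0,0]]]}}

```text
clock: 20.95
ee_pos: [416.9, 235.4, 196.2]
tcp_rot: [0.0, 0.676, 0.736, -0.0]
wrist_force: [-0.1, -5.0, 3.4]
gripper_width: 0.3
grip_force: 2.1
```

Emit:
{"api": "send_rows", "payload": {"deltas": [[[-0.08,0,0,0,0,0],[-0.08,0,0,0,0,0],[-0.08,0,0,0,0,0],[-0.08,0,0,0,0,0],[-0.08,0,0,0,0,0],[-0.08,0,0,0,0,0],[-0.08,0,0,0,0,0],[-0.08,0,0,0,0,0]]]}}

```text
clock: 21.62
ee_pos: [418.3, 219.6, 196.2]
tcp_rot: [0.0, 0.676, 0.737, -0.0]
wrist_force: [0.5, -3.5, 3.9]
gripper_width: -0.2
grip_force: 2.3
```

```bash
python3 -c "
from h import *
to(-83,80,197,0);tilt()"
```

```text
stand [-82.9 114.8 196.2] yaw 0.002 | turn wz 0.02 shift units -1.39 -0.0 -0.03 t 21.62 F [ 0.5 -3.5  3.9] w -0.2 tilt [-0. -0.]
top tilt 0.1 z at hinge y 110.9 1218
scene tilt 0.098 z at hinge y 111.4 659
```

Emit:
{"api": "send_rows", "payload": {"deltas": [[[-0.06,0,0,0,0,0],[-0.06,0,0,0,0,0],[-0.06,0,0,0,0,0],[-0.06,0,0,0,0,0],[-0.06,0,0,0,0,0],[-0.06,0,0,0,0,0],[-0.06,0,0,0,0,0],[-0.06,0,0,0,0,0]]]}}

```text
clock: 22.38
ee_pos: [418.7, 208.1, 195.9]
tcp_rot: [-0.0, 0.676, 0.737, -0.0]
wrist_force: [-0.4, -1.0, -0.1]
gripper_width: 0.5
grip_force: 0.0
```

Emit:
{"api": "send_rows", "payload": {"deltas": [[[-0.06,0,0,0,0,0],[-0.1,0,0,0,0,0],[-0.3,0,0,0,0,0],[-0.5,0,0,0,0,0],[-0.3,0,0,0,0,0],[0,0,-1,0,0,0],[0,0,-1,0,0,0],[0,0,-1,0,0,0]]]}}

```text
clock: 23.05
ee_pos: [421.7, 176.3, 272.1]
tcp_rot: [-0.0, 0.677, 0.736, -0.0]
wrist_force: [1.0, -0.7, 0.3]
gripper_width: 0.1
grip_force: 0.0
```

Emit:
{"api": "send_rows", "payload": {"deltas": [[[0,0,-0.5,0,0,0],[0,0,0,0,0,0],[0,0,0,0,0,0],[0,0,0,0,0,0]]]}}

```text
clock: 23.38
ee_pos: [421.4, 176.2, 282.7]
tcp_rot: [-0.0, 0.676, 0.736, -0.001]
wrist_force: [0.0, 1.0, -0.9]
gripper_width: -0.2
grip_force: 0.0
```

```bash
python3 -c "
from h import *
to(-83,80,197,0);tilt();p=bask()
cv2.imwrite('pics/s4.png',cv2.resize(p[130:290,120:400,::-1],None,fx=2.8,fy=2.8))"
```

```text
stand [-83.4  71.4 282.7] yaw 0.002 | turn wz 0.02 shift units 0.35 0.02 3.43 t 23.38 F [ 0.   1.  -0.9] w -0.2 tilt [-0.002 -0.001]
top tilt -0.0 z at hinge y 110.8 875
scene tilt 0.003 z at hinge y 111.1 685
top 251 [  9. 261.  48.] [64. 66. 28.] 62.0
top 227 [ 14. 342.  48.] [63. 59. 28.] 63.0
top 273 [-81. 306.  62.] [67. 76. 53.] 89.0
scene 322 [-80. 320.  66.] [ 70. 110.  64.] 98.0
scene 221 [  9. 264.  52.] [66. 65. 34.] 69.0
scene 197 [ 18. 344.  50.] [62. 61. 32.] 66.0
```

View pics/s4.png

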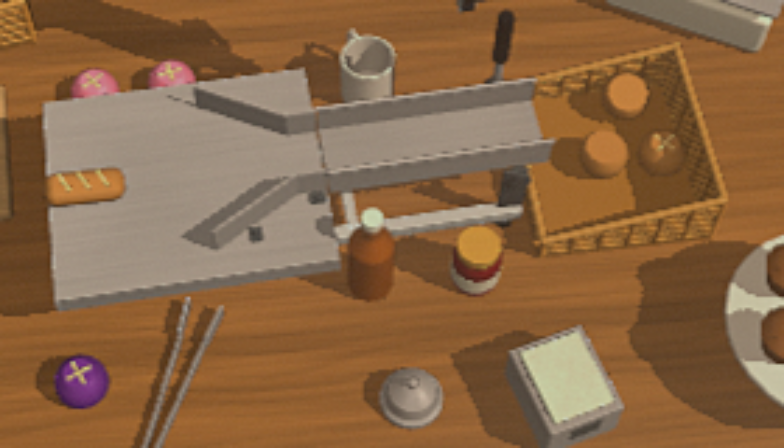

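The trough is level and empty. All three rolls rest in the basket at crop (627,95), (604,153) and (661,152), the finger roll, jar and bottle haven't moved, and the arm touches nothing. I hand it in.

```bash
python3 -c "
from station import arm
print(arm.job_done())"
```

```text
the job is handed in; nothing more can be done
None
```

I handed the job in at about 24 s. All three round rolls lie in the basket, the trough is back down level, and the finger roll, basket, jar and bottle look unmoved in the last picture; the hand-in returned no verdict.

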